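# Draw out the tray rest's leg and cam it shut at the length mark

## Robot

A 6-joint arm with a two-finger parallel gripper is mounted at the origin on the work surface. World frame = base frame: x ahead of the robot, y to its left, z up, the work surface at z = 0. Lengths are in m, angles in rad, forces in N, time in s.
With the tool pointing down it reaches from about 0.35 to 0.875 m from the base axis. Payload 15.5 kg.
Tool frame: the origin (TCP) lies at the very end of the fingers, on their centre line; the grasp point (between the pads) lies 19 mm behind it; z points along the fingers, y is the line along which they close (so a half turn about z gives the same grasp; the last joint's range is limited). The gripper opens to 85 mm and grips with 20 to 120 N. Pads are 22 mm wide; open, the fingers measure 114 mm over their backs; the gripper's body (76 mm by 85 mm) begins 54 mm behind the grasp point. The pads swing forward as they close: fully open they stand 13 mm farther back than shut.
Start: joints at [1.151, 0.494, 1.345, -0, 1.302, -0.096], TCP at [0.199, 0.593, 0.211] pointing down, gripper open.
Joint ranges: [-2.91, 2.91], [-0.82, 2.16], [0.22, 2.67], [-1.22, 4.37], [0.12, 2.79], [-3.08, 3.08]. Speed limits (rad/s): [1.89, 1.89, 2.57, 3.01, 3.01, 3.01].

## Interface

Orientations are given as a unit quaternion [x, y, z, w].
In Python, from rig import sense, grab_frame, sign_off gives the robot as it stands.
- The arm moves only by the tool carry_out, never from a script. Its argument "commands" is one flat list of numbers, 4 for each row, row after row: the shift along the tool's x, y, z in mm, then the turn about the tool's z in degrees. In form: [tx, ty, tz, roll, tx, ty, tz, roll, ...]. A call has 1 to 12 rows; each row is the pose to reach, as a shift and turn from the pose commanded when the call began, along the tool's axes at that moment; what a row does not reach only later rows make up. A row lasts 1/10 s, in which the tool goes at most 50 mm and 8.59 degrees, less where a joint would pass 70% of its speed; a pose out of reach is approached as far as the arm can. A call with a gripper value outside its range is refused whole. "fingers" is the opening, from 0 (shut) to 1 (fully open), set as the call begins (left out, the last holds). The fingers move at their own pace and stop on an object; "newtons" is the grip in N (left out, the last holds). Time passes only in rows, so rows that repeat a pose let the fingers close. It gives the time, the measured TCP pose, the force, the opening and the grip force at its end, in the units of the state.
- sense(): the state, without advancing time (a new reading comes with each control period).
- grab_frame(name): name is "side" or "top" or "wrist"; returns a dict with "pixels" (384x512x3 uint8, red, green, blue), "fx", "fy", "cx", "cy" (pixels), "cam_to_world" (4x4, takes a point from camera to world coordinates). Camera axes: x right, y up, looking along -z (the intrinsics and any distortion apply to the point x, -y, -z); pixel columns grow to the right and rows downward; lengths in m; the calibration is good to about 2 mm. A picture is of the moment at which its call begins. There is no depth.
- sign_off(): hands the job in; it is judged then, once.
The state is a dict: "time_s": time; "joint_pos": joint angles; "dq": joint speeds; "effort": joint torques, N m; "ee_pos": TCP position; "ee_rot": TCP orientation; "contact_force": force on the tool from outside, world axes, zero at the start; "torque": the same for the moment, N m; "gripper_width": opening from 0.0 (shut) to 1.0 (fully open); "finger_force": force on a finger pad.
Only numpy, scipy, OpenCV 4.12 (cv2) and the standard library are available. Lean on these libraries where they do the work, as an engineer would, in place of code of your own. Each camera call takes 0.05 s, during which the arm holds its last target. There are 200 camera calls.

## Task

With the gripper open astride the grip plate and the open cam lever, hook the plate's lug with one finger and draw the sprung leg of the tray rest out until its pointer is level with the fin of the length mark, and pause there with the lever still open. Still keeping the leg at the mark, close the fingers to pinch the lever fully shut against the plate; never shut it away from the mark. Finish while holding: go on pinching lever and plate together with the leg at the mark, do not let go, and leave the bottle, jug, brush and tray alone.

Things in the scene. Friction and masses are not known exactly. Their poses are not given: they have to be found in the camera images.
- rest: Tray rest fixed to the worktop: white bed 130 (x) by 400 (y) by 8 mm high, with a steel sleeve 36 mm wide, 120 mm long, 44 mm high at its -y end. Origin on the worktop, on the centre line of the leg; the leg slides out of the sleeve along the rest's own +y axis (robot's left at yaw 0), yaw within 0.3 rad. z up.
- leg: Sliding aluminium bar 22 mm square, top 36 mm above the worktop, axes as the rest's. Origin at worktop level under the grip plate, 60 mm on the -y side of the rest's origin when fully in, where it starts; draws out 125 mm along +y. A spring pulls it back with 5 to 8 N, so it slides home when let go. Its pointer juts to +x, 70 mm farther out (+y) than the origin.
- grip_plate (a point): Upright steel plate on the leg, 5 mm thick (x -8 to -3 mm), y -25 to +21 mm, from the leg up to 115 mm above the worktop. Origin at its top edge (z 115 mm) on the leg's centre line, axes as the leg's. A lug juts to -x from its +y end.
- lug (a point): Middle of the inner face (looking to -y) of the grip plate's steel lug, 75 mm above the worktop. The lug juts to -x, from x -8 to -52 mm of the plate, 5 mm thick, 50 to 100 mm above the worktop; its inner face is at y = +16 mm of the plate. A finger on the plate's -x side, in front of this face, draws the leg to +y. The room on its -y side is open.
- lever_tab (a point): Upright black tab at the lever's free end, 6 mm thick, 14 mm wide, 42 to 115 mm above the worktop; origin mid top. It stands on the +x side of the grip plate. Shut: parallel to the plate, at y = 0 of it, outer face at x = +8 mm, so plate and tab together measure 16 mm across, centred on x = 0. Open: its outer corner is at most 31 mm out at +x.
- lever (a joint): Black cam lever on top of the leg (flat, 37 to 47 mm above the worktop), pivot 45 mm on the -y side of the tab. 0 = shut, 0.45 rad = fully open (tab swung out to +x); starts at 0.38 to 0.45. Stays where it is left; about 5 N at the tab moves it.
- pointer (a point): Tip of the leg's dark steel pointer, 36 mm above the worktop, x = +44 mm, y = +70 mm from the leg's origin; moves with the leg.
- mark: Length mark: fixed aluminium block 18 by 26 by 22 mm on the +x edge of the rest's bed with a thin upright fin (3 mm) on top of its middle, top 44 mm above the worktop. Origin under the fin's near edge at bed height; axes as the rest's. Pointer level with the fin: pointer's y in this frame is 0. The leg must be drawn 40 to 100 mm for it.
- wash_bottle: White bottle, 64 mm across, 170 mm high; leave alone. Origin under its middle.
- jug: Clear jug with a handle, 96 mm across, 130 mm high; leave alone. Origin under its middle.
- brush: Brush lying on the worktop; leave alone.
- tray: Black tray 260 by 180 by 50 mm with white packs fixed in it; leave alone. Origin under its middle.

How it is judged:
On the way:
1. the leg is held with its pointer within 5 mm of the mark while the lever is still open (y of pointer in the frame of mark between -0.005 and 0.005 m and value of joint lever above 0.25 rad), for 0.2 s.
At the end, for the whole second after the job is handed in: The pointer is within 6 mm of the mark's fin, the lever is shut (under 0.08 rad), the leg is at rest, and the fingers still press with over 2 N on both the grip plate and the lever tab (y of pointer in the frame of mark between -0.006 and 0.006 m and value of joint lever below 0.08 rad and contact force between the fingers and leg_c4 above 2 N and contact force between the fingers and lever_c2 above 2 N and linear speed of leg below 0.01 m/s); the arm keeps its last pose, push and grip.
It fails at once if the cam lever is shut (under 0.15 rad) while the pointer is more than 10 mm from the mark (value of joint lever below 0.15 rad and not (y of pointer in the frame of mark between -0.01 and 0.01 m)).
It fails at once if the wash_bottle is moved more than 30 mm (distance of wash_bottle from where it was at the start of the episode above 0.03 m).
It fails at once if the jug is moved more than 30 mm (distance of jug from where it was at the start of the episode above 0.03 m).
It fails at once if the brush is moved more than 30 mm (distance of brush from where it was at the start of the episode above 0.03 m).
It fails at once if the tray is moved more than 30 mm (distance of tray from where it was at the start of the episode above 0.03 m).
It also fails if it takes over 35 s, if anything falls off the work surface, if the arm or the gripper's body presses on something with over 40 N, if the wrist force passes 120 N, or if a joint passes its speed limit or range.

## Working session

There is one attempt and no reset: what is moved stays moved. The work goes in short steps, Python scripts to look and compute and a tool call to move; the robot and the scene stay as the last step left them, time stands still between calls to the robot, and variables do not carry over. Pictures are saved under pics/ and viewed, at most 11 in all, crops included, and the job is handed in when it is done.

Besides the shell and the picture viewer there is one more tool, called after "Call:" in YAML: its name, and indented under it one key for each argument. carry_out: Moves the arm, as the interface text tells. Its arguments: {"type":"object","properties":{"commands":{"type":"array"},"fingers":{"type":"number"},"newtons":{"type":"number"}},"required":["commands"]}

```bash
mkdir -p pics; cat > h.py <<'E'
import numpy as np,cv2
from rig import sense,grab_frame,sign_off
def ray(f,u,v):
    M=np.array(f["cam_to_world"]);d=np.array([(u-f["cx"])/f["fx"],-(v-f["cy"])/f["fy"],-1.])
    return M[:3,3],M[:3,:3]@d
def onz(f,u,v,z):
    o,d=ray(f,u,v);return o+d*(z-o[2])/d[2]
def proj(f,p):
    M=np.array(f["cam_to_world"]);c=M[:3,:3].T@(np.array(p)-M[:3,3])
    return f["cx"]-f["fx"]*c[0]/c[2],f["cy"]+f["fy"]*c[1]/c[2]
def save(f,n,box=None,s=1):
    im=f["pixels"][:,:,::-1]
    if box:im=im[box[1]:box[3],box[0]:box[2]]
    cv2.imwrite("pics/"+n,cv2.resize(im,None,fx=s,fy=s,interpolation=cv2.INTER_CUBIC))
E
python3 - <<'E'
from h import *
import pickle
a=grab_frame("top");b=grab_frame("side")
print([k for k in a],np.array(a["cam_to_world"]).round(3),np.array(b["cam_to_world"]).round(3),a["fx"],b["fx"])
save(a,"t0.png",None,1.5);save(b,"s0.png",None,1.5);pickle.dump((a,b),open("f0.pkl","wb"))
print(sense())
E
```

```text
['pixels', 'fx', 'fy', 'cx', 'cy', 'cam_to_world'] [[ 0.119  0.97  -0.212  0.344]
 [-0.993  0.118 -0.019  0.014]
 [ 0.006  0.213  0.977  1.497]
 [ 0.     0.     0.     1.   ]] [[ 0.999  0.016 -0.03   0.578]
 [-0.034  0.568 -0.822 -1.108]
 [ 0.004  0.823  0.568  0.901]
 [ 0.     0.     0.     1.   ]] 424.9385679232419 406.7255202979373
{'time_s': 0.1, 'joint_pos': array([ 1.15151409e+00,  4.94126559e-01,  1.34605339e+00, -2.29779995e-05,
        1.30251643e+00, -9.55217186e-02]), 'dq': array([ 0.00175765, -0.00264637, -0.00158374,  0.00143085,  0.00070301,
       -0.00078934]), 'effort': array([ 1.54962934e-03, -8.83583236e+01, -3.84564900e+01,  1.49924485e-04,
        5.31840094e-03, -1.48442359e-05]), 'ee_pos': array([0.19871007, 0.59220647, 0.21006182]), 'ee_rot': array([ 1.61171129e-01,  9.86926321e-01, -5.36502389e-04, -1.29776053e-04]), 'contact_force': array([-0.26737197,  0.85719138, -0.14971629]), 'torque': array([-0.01338894, -0.02949841, -0.01793019]), 'finger_force': 0.0, 'gripper_width': 0.9986085435180411}
```

View pics/t0.png

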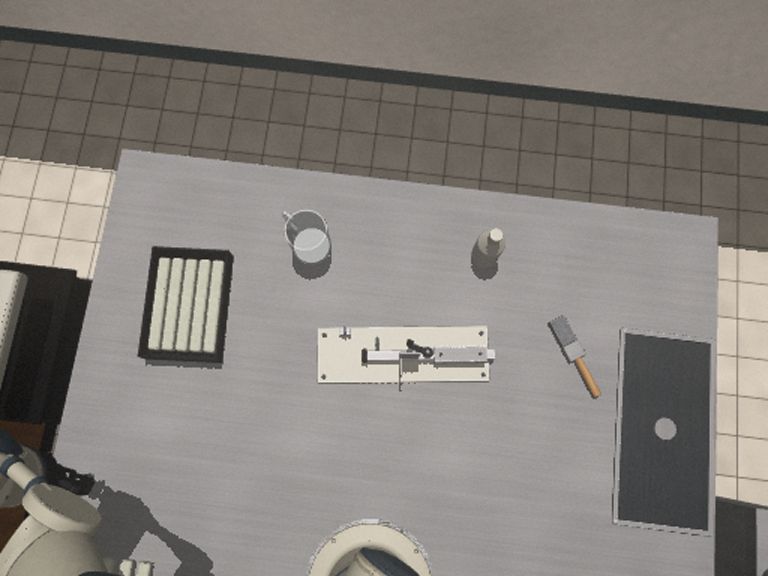

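View pics/s0.png

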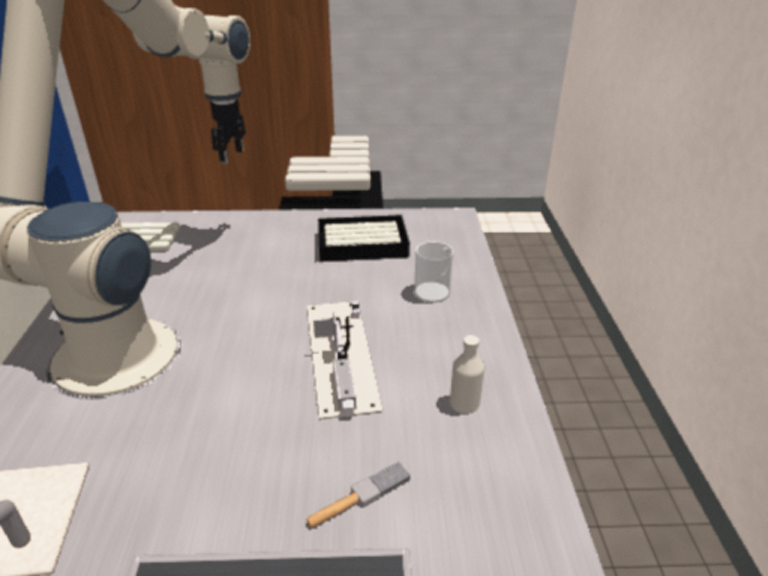

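The top view shows the rest's white bed at about (318–490, 326–384) in the 1.5x picture. The mark is at (346, 332), the pointer at (377, 343), the lever at (408–430, 345), and the lug at (401, 375). Left in the picture is +y.

```bash
python3 - <<'E'
from h import *
import pickle
a,b=pickle.load(open("f0.pkl","rb"))
im=a["pixels"].astype(int)
m=((im.min(2)>175)&(im[:,:,0]-im[:,:,2]>8)).astype(np.uint8)
m[:,:200]=0;m[:210]=0;m[262:]=0;m[:,335:]=0
m=cv2.morphologyEx(m,cv2.MORPH_CLOSE,np.ones((15,15)))
n,l,s,c=cv2.connectedComponentsWithStats(m);k=1+np.argmax(s[1:,4]);print(s[k])
ct=cv2.findContours((l==k).astype(np.uint8),cv2.RETR_EXTERNAL,cv2.CHAIN_APPROX_NONE)[0][0][:,0]
P=np.array([onz(a,u+.0,v+.0,.008)[:2] for u,v in ct])
r=cv2.minAreaRect((P*1000).astype(np.float32));print(r)
save(a,"t1.png",(205,210,335,262),6)
E
```

```text
[ 212  217  114   38 4138]
((518.0693359375, -16.555252075195312), (128.1492156982422, 396.64508056640625), 7.540432929992676)
```

View pics/t1.png

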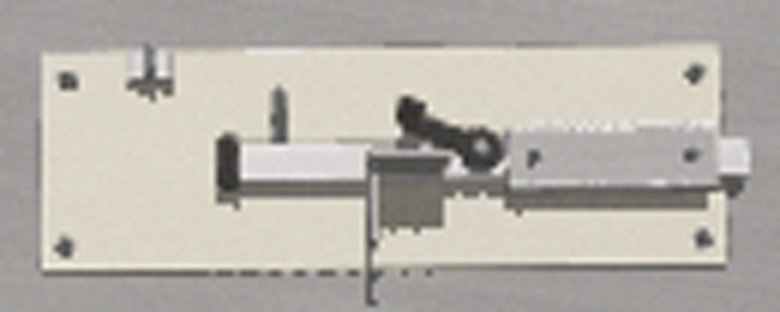

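```bash
python3 - <<'E'
from h import *
import pickle
a,b=pickle.load(open("f0.pkl","rb"))
t=np.deg2rad(7.54);R=np.array([[np.cos(t),-np.sin(t)],[np.sin(t),np.cos(t)]])
c=np.array([.518,-.0166])
for n,x,y,z in [("fin",149,70,.044),("ptr",280,88,.036),("legfar",222,160,.036),("lugend",370,290,.1),("platetop +y",369,153,.115),("plate -y",447,155,.115),("tab",410,108,.115),("sleeve",505,155,.044),("lever pivot",485,150,.047)]:
    p=onz(a,(x+.5)/6-.5+205,(y+.5)/6-.5+210,z)[:2];print(n,p.round(4),(R.T@(p-c)*1000).round(1))
from scipy.spatial.transform import Rotation as Q
q=sense()["ee_rot"];print(Q.from_quat(q).as_matrix().round(3))
E
```

```text
fin [0.5468 0.1232] [ 46.8 134.8]
ptr [0.5466 0.0474] [36.7 59.7]
legfar [0.5013 0.0753] [-4.5 93.3]
lugend [ 0.434 -0.016] [-83.2  11.6]
platetop +y [ 0.5062 -0.0067] [-10.5  11.3]
plate -y [ 0.5102 -0.0489] [-12. -31.]
tab [ 0.5332 -0.0261] [ 13.9 -11.4]
sleeve [ 0.5227 -0.085 ] [ -4.3 -68.4]
lever pivot [ 0.5238 -0.0732] [ -1.7 -56.9]
[[-0.948  0.318 -0.   ]
 [ 0.318  0.948 -0.001]
 [ 0.    -0.001 -1.   ]]
```

Call:
carry_out:
  commands: [-20,-19,-2,3,-55,-53,-5,8,-85,-82,-8,14,-115,-111,-10,20,-145,-140,-12,26,-175,-170,-15,32,-205,-199,-18,38,-235,-228,-20,44,-265,-257,-22,50,-295,-286,-25,56,-325,-315,-28,62,-350,-340,-30,64]
  fingers: 1.0

```text
time_s: 1.3
ee_pos: [0.4231, 0.1569, 0.2407]
ee_rot: [0.661, 0.75, -0.0, 0.0]
contact_force: [-0.2, 0.8, -0.3]
gripper_width: 0.999
finger_force: 0.0
```

Call:
carry_out:
  commands: [-30,11,0,-0.3,-65,24,0,-0.3,-100,36,0,-0.3,-135,49,0,-0.3,-165,60,0,-0.3,-188,68,0,-0.3,-198,72,0,-0.3,-198,72,0,-0.3]

```text
time_s: 2.1
ee_pos: [0.5198, -0.0289, 0.2403]
ee_rot: [0.658, 0.753, -0.0, -0.0]
contact_force: [0.1, 0.1, -0.9]
gripper_width: 0.999
finger_force: 0.0
```

```bash
python3 - <<'E'
from h import *
import pickle
w=grab_frame("wrist");a=grab_frame("top");pickle.dump((w,a),open("f1.pkl","wb"));save(w,"w1.png",None,1.5)
print(sense()["ee_pos"])
E
```

```text
[ 0.51898405 -0.02742     0.24038097]
```

View pics/w1.png

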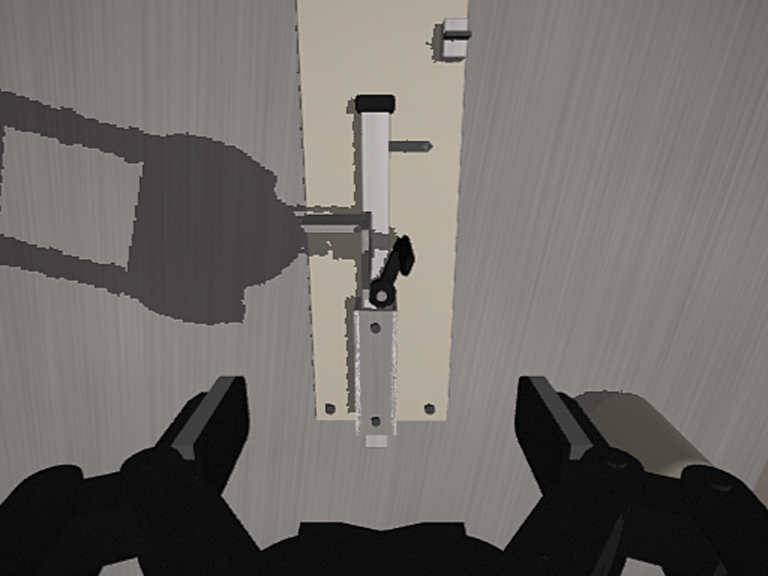

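The wrist view (1.5x) shows the fin at (458, 35), the pointer tip at (432, 146) and the lug's top edge at about (300–370, 213). The tab's top is at (405, 240) and the leg's far end at (375, 100).

```bash
python3 - <<'E'
from h import *
import pickle
w,a=pickle.load(open("f1.pkl","rb"))
t=np.deg2rad(7.54);R=np.array([[np.cos(t),-np.sin(t)],[np.sin(t),np.cos(t)]])
c=np.array([.518,-.0166])
for n,x,y,z in [("fin",457,34.5,.044),("finL",444,34.5,.044),("ptr",433,146,.036),("legfar",375,95,.036),("leg L",360.5,150,.036),("leg R",389,150,.036),("lug toprear",320,213,.1),("lug topfront",320,221,.1),("lugfoot",320,232,.05),("sleeveL",356,380,.044),("sleeveR",396,380,.044),("plateL",361,228,.115),("plateR",371,213,.115),("tab",406,238,.115),("bed L",302,150,.008),("bed L2",315,400,.008),("bed R",463,150,.008),("bedR2",449,400,.008)]:
    p=onz(w,(x+.5)/1.5-.5,(y+.5)/1.5-.5,z)[:2];print(n,p.round(4),(R.T@(p-c)*1000).round(1))
print((R.T@(np.array(sense()["ee_pos"][:2])-c)*1000).round(1))
save(w,"w1c.png",(190,10,330,230),2.7)
E
```

```text
fin [0.5514 0.1255] [ 51.8 136.5]
finL [0.5425 0.1243] [ 42.8 136.4]
ptr [0.5481 0.0506] [38.7 62.7]
legfar [0.4999 0.0802] [-5.2 98.3]
leg L [0.494  0.0404] [-16.3  59.6]
leg R [0.5155 0.0433] [ 5.3 59.7]
lug toprear [ 0.4752 -0.0008] [-40.4  21.2]
lug topfront [ 0.4757 -0.0061] [-40.6  16. ]
lugfoot [ 0.4709 -0.0236] [-47.6  -0.7]
sleeveL [ 0.5133 -0.1502] [ -22.1 -131.8]
sleeveR [ 0.5478 -0.1455] [  12.7 -131.7]
plateL [ 0.5033 -0.0043] [-13.   14.1]
plateR [0.5083 0.0058] [-6.6 23.5]
tab [ 0.5322 -0.0068] [15.4  7.8]
bed L [0.4454 0.0334] [-65.4  59.1]
bed L2 [ 0.4767 -0.1971] [ -64.6 -173.5]
bed R [0.5759 0.0509] [66.2 59.3]
bedR2 [ 0.6058 -0.1796] [  65.6 -173.1]
[ -0.4 -10.9]
```

View pics/w1c.png

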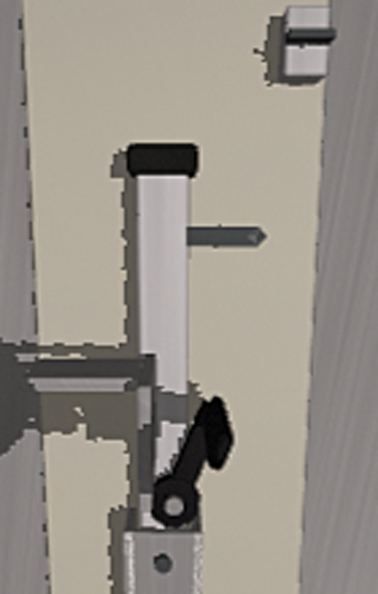

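```bash
python3 - <<'E'
from h import *
import pickle
w,a=pickle.load(open("f1.pkl","rb"));a0=pickle.load(open("f0.pkl","rb"))[0]
t=np.deg2rad(7.54);R=np.array([[np.cos(t),-np.sin(t)],[np.sin(t),np.cos(t)]])
c=np.array([.518,-.0166])
M=np.array(w["cam_to_world"]);print((R.T@(M[:2,3]-c)*1000).round(1),M[2,3],M[:3,2].round(3))
for oy in(-8,0):
  for n,x,y,z in[("lug top rear end",-52,21,.1),("lug top front end",-52,16,.1),("lug bot front",-52,16,.05),("lug bot rear",-52,21,.05),("plate +y top",-8,21,.115),("plate -y top",-8,-25,.115),("ptr",44,70,.036)]:
    p=np.append(c+R@(np.array([x-5,y+oy])/1000),z)
    u,v=proj(w,p);U,V=proj(a0,p)
    print(oy,n,"crop",round((u-190)*2.7),round((v-10)*2.7)," topcrop",round((U-205)*6),round((V-210)*6))
E
```

```text
[ 0.4 65.8] 0.4034551188471327 [-0.039  0.304  0.952]
-8 lug top rear end crop 18 378  topcrop 364 239
-8 lug top front end crop 19 392  topcrop 373 239
-8 lug bot front crop 40 370  topcrop 371 246
-8 lug bot rear crop 39 358  topcrop 362 246
-8 plate +y top crop 136 386  topcrop 363 155
-8 plate -y top crop 138 511  topcrop 448 154
-8 ptr crop 267 237  topcrop 273 82
0 lug top rear end crop 17 356  topcrop 349 239
0 lug top front end crop 18 370  topcrop 359 239
0 lug bot front crop 39 351  topcrop 356 246
0 lug bot rear crop 38 339  topcrop 347 246
0 plate +y top crop 136 363  topcrop 349 155
0 plate -y top crop 137 490  topcrop 433 154
0 ptr crop 267 217  topcrop 260 82
```

Call:
carry_out:
  commands: [0,0,20,0,0,0,50,0,0,0,80,0,0,0,110,0,0,0,135,0,0,0,155,0,0,0,168,0,0,0,176,0,0,0,181,0,0,0,183,0,0,0,183,0]

```text
time_s: 3.3
ee_pos: [0.5197, -0.028, 0.0579]
ee_rot: [0.658, 0.753, 0.0, 0.0]
contact_force: [0.4, 0.1, -0.8]
gripper_width: 1.002
finger_force: 0.0
```

```bash
python3 - <<'E'
from h import *
w=grab_frame("wrist");save(w,"w2.png",None,1.5)
t=np.deg2rad(7.54);R=np.array([[np.cos(t),-np.sin(t)],[np.sin(t),np.cos(t)]]);c=np.array([.518,-.0166])
s=sense();print(s["ee_pos"],(R.T@(s["ee_pos"][:2]-c)*1000).round(1),s["contact_force"])
E
```

```text
[ 0.51981929 -0.02808051  0.05803243] [  0.3 -11.6] [0.66971322 0.18268992 0.25638297]
```

View pics/w2.png

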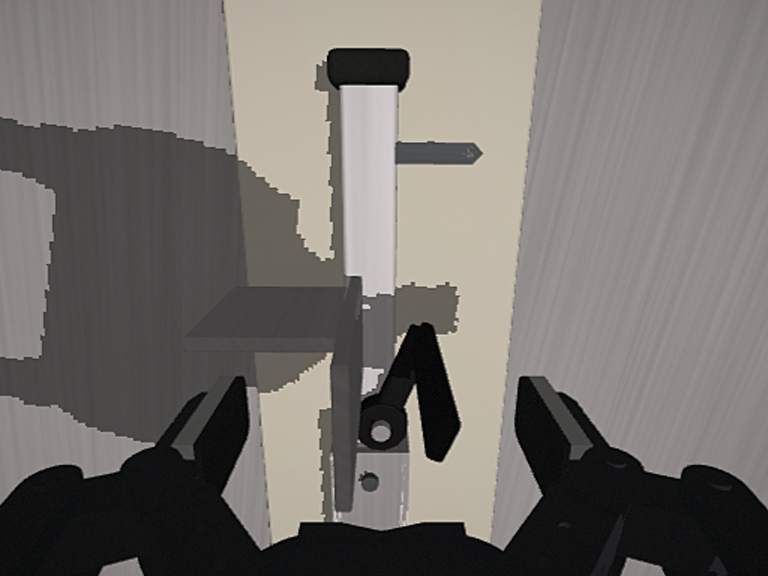

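The fingers stand astride the plate and the open lever, with the left finger at (240, 400) in front of the lug at (190–335, 340). The pointer tip is at (483, 153).

Call:
carry_out:
  commands: [3,0,0,0,7,0,0,0,11,0,0,0,16,0,0,0,24,0,0,0,32,0,0,0,40,0,0,0,48,0,0,0,56,0,0,0,63,0,0,0,68,0,0,0,70,0,0,0]

```text
time_s: 4.55
ee_pos: [0.5104, 0.0414, 0.0578]
ee_rot: [0.657, 0.754, 0.0, 0.001]
contact_force: [1.2, -6.2, 1.3]
gripper_width: 1.002
finger_force: 3.4
```

Call:
carry_out:
  commands: [0,0,0,0,0,0,0,0]

```text
time_s: 4.75
ee_pos: [0.5104, 0.0412, 0.0578]
ee_rot: [0.657, 0.753, 0.0, 0.001]
contact_force: [1.7, -5.2, 0.6]
gripper_width: 0.998
finger_force: 2.7
```

```bash
python3 - <<'E'
from h import *
w=grab_frame("wrist");a=grab_frame("top");save(w,"w3.png",None,1.5);import pickle;pickle.dump((w,a),open("f3.pkl","wb"))
t=np.deg2rad(7.54);R=np.array([[np.cos(t),-np.sin(t)],[np.sin(t),np.cos(t)]]);c=np.array([.518,-.0166])
s=sense();print(s["ee_pos"],(R.T@(s["ee_pos"][:2]-c)*1000).round(1),s["contact_force"])
E
```

```text
[0.51042751 0.04113239 0.05781785] [ 0.1 58.2] [ 1.88080944 -5.40682654  1.47836166]
```

View pics/w3.png

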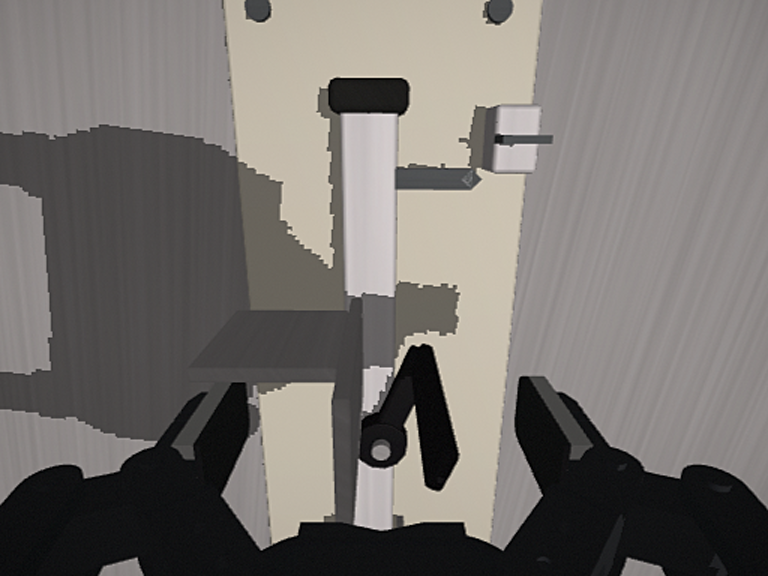

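The lug is hooked and the leg is drawn. The pointer tip is at (481, 179) and the fin's top edge at (497–552, 139).

```bash
cat >> h.py <<'E'
t=np.deg2rad(7.54);R=np.array([[np.cos(t),-np.sin(t)],[np.sin(t),np.cos(t)]]);c=np.array([.518,-.0166])
def meas(w,pts,s=1.5):
    for n,x,y,z in pts: print(n,(R.T@(onz(w,(x+.5)/s-.5,(y+.5)/s-.5,z)[:2]-c)*1000).round(1))
E
python3 - <<'E'
from h import *
import pickle
w,a=pickle.load(open("f3.pkl","rb"))
meas(w,[("ptr",481,179,.036),("fin near",497,139,.044),("fin far",551,139,.044)])
meas(w,[("fin lower/upper edge",520,143,.044),("",520,135,.044)])
save(w,"w3c.png",(250,60,380,140),6)
E
```

```text
ptr [ 38.6 122.8]
fin near [ 41.8 137.6]
fin far [ 61.4 137.6]
fin lower/upper edge [ 50.3 136.2]
 [ 50. 139.]
```

View pics/w3c.png

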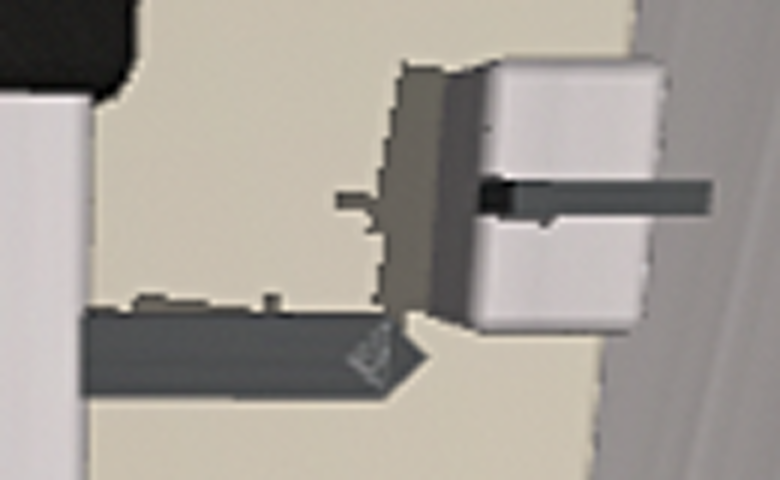

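Call:
carry_out:
  commands: [4,0,0,0,8,0,0,0,11,0,0,0,13,0,0,0,14,0,0,0,14,0,0,0,14,0,0,0]

```text
time_s: 5.55
ee_pos: [0.5086, 0.055, 0.0578]
ee_rot: [0.657, 0.753, 0.0, 0.001]
contact_force: [1.6, -5.4, 1.2]
gripper_width: 1.005
finger_force: 2.9
```

```bash
python3 - <<'E'
from h import *
w=grab_frame("wrist");a=grab_frame("top");save(w,"w4.png",(250,60,380,140),6);import pickle;pickle.dump((w,a),open("f4.pkl","wb"))
s=sense();print(s["ee_pos"],(R.T@(s["ee_pos"][:2]-c)*1000).round(1),s["contact_force"])
E
```

```text
[0.50858905 0.05493562 0.05783319] [ 0.1 72.2] [ 1.0329742  -4.59483715  1.57346373]
```

View pics/w4.png

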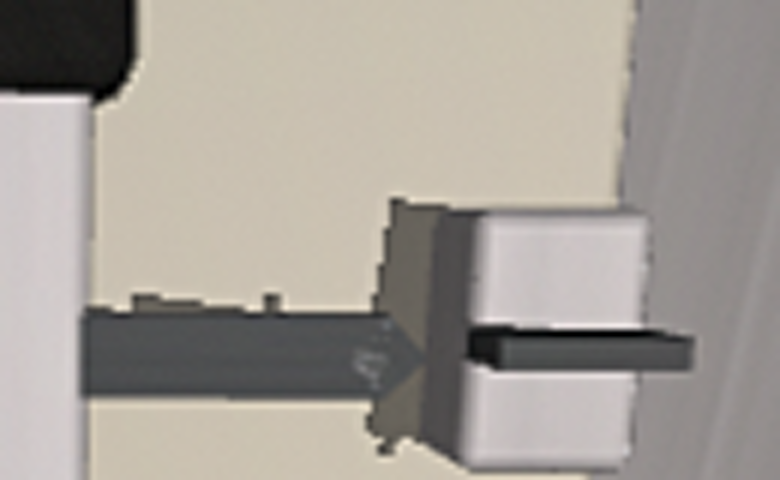

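Pointer tip at crop (425, 358); fin's top face centre at about (597, 353), with the fin's far wall at y≈335. They look nearly level.

```bash
python3 - <<'E'
from h import *
import pickle
w,a=pickle.load(open("f4.pkl","rb"))
def m(n,x,y,z): print(n,(R.T@(onz(w,(x+.5)/6-.5+250,(y+.5)/6-.5+60,z)[:2]-c)*1000).round(1))
m("ptr",425,358,.036);m("ptr-",385,312,.036);m("ptr+",385,398,.036)
m("fin",505,353,.044);m("fin",690,353,.044);m("b1",560,211,.030);m("b2",550,467,.030)
E
```

```text
ptr [ 38.6 136.6]
ptr- [ 34.4 140.9]
ptr+ [ 34.9 132.8]
fin [ 44.3 137.7]
fin [ 61.6 137.8]
b1 [ 52.1 150.3]
b2 [ 53.4 125.3]
```

Call:
carry_out:
  commands: [1,0,0,0,1,0,0,0,1,0,0,0,1,0,0,0,1,-2,0,0,1,-4,0,0,1,-5,0,0,1,-5,0,0]

```text
time_s: 6.45
ee_pos: [0.5039, 0.0552, 0.0578]
ee_rot: [0.658, 0.753, 0.0, 0.001]
contact_force: [4.0, -5.7, -1.5]
gripper_width: 0.997
finger_force: 3.0
```

Call:
carry_out:
  commands: [0,0,0,0,0,0,0,0,0,0,0,0,0,0,0,0]
  fingers: 0.65
  newtons: 30

```text
time_s: 6.85
ee_pos: [0.5028, 0.0552, 0.0577]
ee_rot: [0.657, 0.753, -0.0, 0.0]
contact_force: [-1.7, -6.6, 4.0]
gripper_width: 0.647
finger_force: 4.0
```

```bash
python3 - <<'E'
from h import *
w=grab_frame("wrist");save(w,"w5.png",None,1.5)
s=sense();print(s["ee_pos"],(R.T@(s["ee_pos"][:2]-c)*1000).round(1),s["contact_force"],s["gripper_width"])
E
```

```text
[0.50274261 0.05515745 0.05773346] [-5.7 73.1] [-2.6406848  -6.57104337  2.67684321] 0.649615443578429
```

View pics/w5.png

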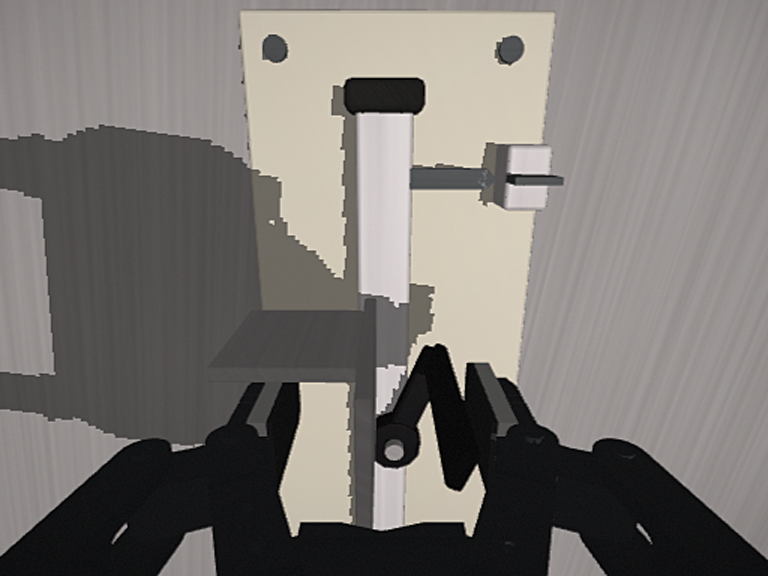

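Pointer (488, 179) and fin (535, 180) are level. The pads are centred about the leg and still hooked, and the lever is still open. Now the pinch.

Call:
carry_out:
  commands: [0,0,0,0,0,0,0,0,0,0,0,0,0,0,0,0]
  fingers: 0.35

```text
time_s: 7.3
ee_pos: [0.5038, 0.0552, 0.0581]
ee_rot: [0.657, 0.753, 0.0, 0.001]
contact_force: [1.2, -6.7, 6.1]
gripper_width: 0.354
finger_force: 6.5
```

Call:
carry_out:
  commands: [0,0,0,0,0,0,0,0,0,0,0,0,0,0,0,0,0,0,0,0,0,0,0,0]
  fingers: 0.0
  newtons: 45

```text
time_s: 7.9
ee_pos: [0.5027, 0.0551, 0.0582]
ee_rot: [0.657, 0.753, -0.0, 0.0]
contact_force: [-5.7, -6.8, 13.5]
gripper_width: 0.169
finger_force: 52.1
```

```bash
python3 - <<'E'
from h import *
w=grab_frame("wrist");save(w,"w6.png",None,1.5)
import pickle;pickle.dump(w,open("f6.pkl","wb"))
s=sense();print(s["ee_pos"],(R.T@(s["ee_pos"][:2]-c)*1000).round(1),s["contact_force"],s["gripper_width"],s["finger_force"])
E
```

```text
[0.50270446 0.05514316 0.05815619] [-5.7 73.1] [-6.16035464 -6.90260801 14.31442843] 0.16690500398123884 52.056865990161896
```

View pics/w6.png

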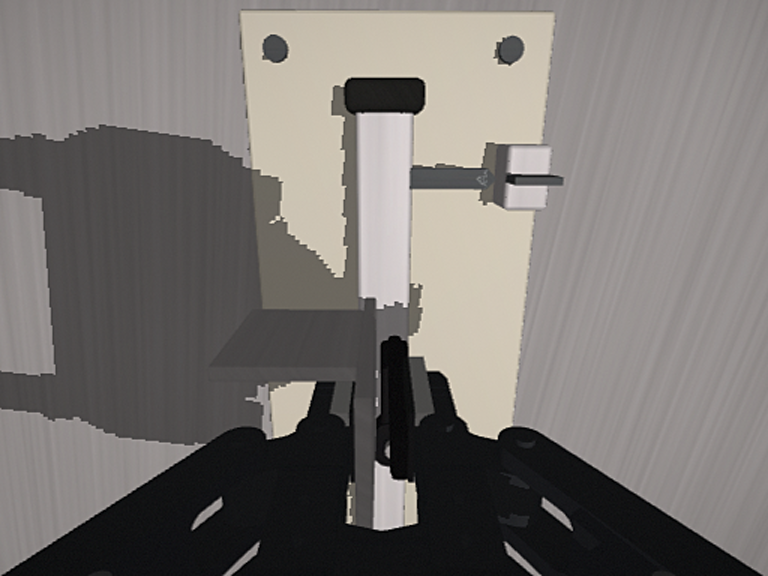

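The lever is parallel to the plate and pinched by both pads. The pointer (488, 179) is still level with the fin (535, 180), and the opening of about 14 mm under 52 N matches the shut stack.

```bash
python3 -c "
from rig import *
print(sign_off())"
```

```text
the job is handed in; nothing more can be done
None
```

I handed the job in with the leg at the mark and the lever pinched shut against the plate, still held at about 52 N. By camera the pointer sat within about 1 mm of the fin during the open pause and did not move when the fingers closed; the hand-in returned no verdict.

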